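# Test the safety switch, then present the glass plate label up

## Robot

A 6-joint arm with a two-finger parallel gripper is mounted at the origin on a cart in front of the work surface, level with it; the furniture and walls round the work are solid. World frame = base frame: x ahead of the robot, y to its left, z up, the work surface at z = 0. Lengths are in m, angles in rad, forces in N, time in s.
With the tool pointing down it reaches from about 0.35 to 0.775 m from the base axis. Payload 5.5 kg.
Tool frame: the origin (TCP) lies on the centre line of the jaws, within the pads' length; the fingertips stand 11 mm ahead of it and the grasp point (between the pads) lies 8 mm behind it; z points along the fingers, y is the direction in which the jaws open and shut (so a half turn about z gives the same grasp; the last joint's range is limited). The gripper opens to 85 mm and grips with 20 to 120 N. Pads are 22 mm wide; open, the fingers measure 114 mm over their backs; the gripper's body (76 mm by 85 mm) begins 54 mm behind the grasp point. The pads swing forward as they close: fully open they stand 13 mm farther back than shut.
Start: joints at [-1.34, 0.313, 0.046, 1.304, 0, 1.431], TCP at [0.208, -0.536, 0.242] pointing down, gripper open.
Joint ranges: [-2.76, 2.76], [-0.86, 1.69], [-1.03, 1.26], [-2.2, 2.34], [-1.47, 1.5], [-3.14, 3.14]. Speed limits (rad/s): [2.57, 2.57, 3.14, 3.14, 3.14, 3.14].

## Interface

Orientations are given as a unit quaternion [w, x, y, z].
In Python, from workcell import env, imaging, order gives the robot as it stands. The module is installed in compiled form; this text tells all that it offers.
- The arm moves only by the tool move_arm, never from a script. Its argument "deltas" is one flat list of numbers, 7 for each row, row after row: the gripper's target within -1 to 1 (shut at 1, half-way at 0, fully open at -1), then the shift along the tool's x, y, z in m, then the turn, a rotation vector about the tool's x, y, z in degrees. In form: [jaw, tx, ty, tz, ax, ay, az, jaw, tx, ty, tz, ax, ay, az, ...]. A call has 1 to 10 rows; each row shifts and turns the commanded pose from where the row before left it, along the tool's axes as they then stand; what a row does not reach is not made up. A row lasts 1/8 s, in which the tool goes at most 62.5 mm and 10.7 degrees, less where a joint would pass 70% of its speed; a pose out of reach is approached as far as the arm can. A call is refused whole if a number of a shift passes 0.0625 or a number of a turn 10.7, either way. A call with a gripper value outside its range is refused whole. The fingers move at their own pace and stop on an object; "squeeze" is the grip in N (left out, the last holds). Time passes only in rows, so rows that do not move let the fingers close. It gives the time, the measured TCP pose, the force and the opening at its end, in the units of the state.
- env.get_state(): the state, without advancing time (a new reading comes with each control period).
- imaging.read_camera(name): name is "side" or "top" or "wrist"; returns a dict with "img" (400x640x3 uint8, red, green, blue), "z_map" (400x640 float32, m along the optical axis (not along the pixel's ray), 0 where there is no reading), "fx", "fy", "cx", "cy" (pixels), "rvec" (rotation vector, rad) and "tvec" (3), from world to camera coordinates, as OpenCV has them. Camera axes: x right, y down, z forward; pixel columns grow to the right and rows downward; lengths in m; the calibration is good to about 2 mm. A picture is of the moment at which its call begins.
- order.hand_in(): hands the job in, once; it reports no verdict.
Trained networks look in a picture, given as the dict that the camera call returned (one of the last four; its "shot" number tells which), for a name from the list of things; names that differ only in an ending like _2 or _b are one class to them, and where a whole thing is asked for, a point or a joint stands for the part that bears it (a point fixed in the world has none). Each returns a list of dicts, best first, with "confidence" (0 to 1); they miss things now and then, are a little off and sometimes report something else, mostly with a low value. They report only what shows in the picture. A call takes as long as a camera call. They do not tell look-alikes from the thing itself.
- imaging.recognise(picture, thing): "centre" ([column, row] in pixels, amid what is visible of it).
- imaging.cut_out(picture, thing): "mask" (400x640 bool, what is visible of it) and "centre" ([column, row] in pixels, amid what is visible of it).
The state is a dict: "clock": time; "joint_pos": joint angles; "qvel": joint speeds; "tau": joint torques, N m; "tcp_pos": TCP position; "orientation": TCP orientation; "wrist_force": force on the tool from outside, world axes, zero at the start; "ft_torque": the same for the moment, N m; "finger_gap": finger opening in m.
Only numpy, scipy, OpenCV 4.12 (cv2) and the standard library are available. Lean on these libraries where they do the work, as an engineer would, in place of code of your own. Each camera call takes 0.05 s, during which the arm holds its last target.

## Task

Test the light viewer's safety switch before using it: press the yellow test button until the red-handled lever drops, let go of the button, then lift the lever back up until it stays up by itself. Then take the glass plate out of its round stand by its clear part, fingers off the frosted end (the end with the small notch in one corner), and present it over the viewer's white pane: a hand's breadth above the pane, centred over it and touching nothing but the gripper, tilted at least about half-way from upright towards flat so that the face with the yellow label looks up. Finish while still holding it there; leave the block, the pliers and the wedge alone.

Things in the scene. Friction and masses are not known exactly. Their poses are not given: they have to be found in the camera images.
- box_top (a point): centre of the top of the fixed grey switch box (100 x 140 x 50 mm high). x: from its front (where the lever drops, roughly facing the robot) to its back; y: towards the button's side; z up. The yellow button is at x -10, y +35 mm; the lever's axle runs along y at x +5 mm, 7 mm below the top face, with the lever at y -35 mm
- button_top (a point): centre of the top of the round yellow test button, 27 mm across, 14 mm above the box's top face; it is pressed straight down against a spring (1.4 N to start, 4.1 N at full travel of 6 mm)
- test_button (a joint): travel of the test button in m: 0 released, 0.006 fully pressed; it springs back. From about 0.003 on it tips the lever over
- lever_tip (a point): centre of the red crossbar at the lever's free end (a bar 42 mm long along the box's y, 14 mm thick, on a steel rod of 9 mm diameter), 65 mm from the lever's axle
- trip_lever (a joint): lever angle in rad: 0 up (leaning 0.12 rad back past upright on a stop, where its weight keeps it), 0.75 dropped (leaning 0.63 rad forwards from upright, its crossbar 46 mm above the box's top). It moves freely (under 1 N); pushed back past upright it falls to 0 by itself. It cannot stay up while the button is held down
- plate_center (a point): centre of the loose glass plate, 110 (x) x 8 (y) x 55 mm (z), 0.12 kg, standing in the stand, turned any way: centre 39.5 mm, top edge 67 mm above the bench. +x: to the frosted end (whitish, last 35 mm; the rest is clear greenish glass). +z: the long edge with the 12 mm square notch in its +x corner, up at the start. +y: normal of the yellow label's face; to one facing it the notch is upper left
- stand_slot (a point): middle of the slot's floor in the fixed round steel stand (foot 92 mm across, 12 mm high), 12 mm above the bench. The slot runs along x between two cheeks 56 mm long and 9 mm thick, is 10 mm wide and 14 mm deep (cheeks' top 26 mm above the bench); the plate lifts straight up out of it
- viewer_pane (a point): centre of the white pane (104 x 84 mm) on top of the fixed flat blue light viewer (140 x 120 mm), 31 mm above the bench; z up
- steel_block: bystander: dark steel block 50 x 50 x 38 mm, origin at the centre of its underside
- pliers: bystander: red-handled pliers 55 x 165 x 12 mm, lying, origin at the centre of the underside
- wedge: bystander: dark steel wedge 28 x 85 x 24 mm, origin at the centre of the underside
There are look-alikes about, which are no part of the job. Leave any brown, pink or purple look-alike of the part that bears stand_slot alone.

How it is judged:
By the outcome, as a careful person would: the job done as asked, in the order asked, and still so for the second after the job is handed in, while the arm keeps its last pose, push and grip.
It also fails if it takes over 58 s, if anything falls off the work surface, if the arm or the gripper's body presses on something with over 40 N, if the wrist force passes 120 N, or if a joint passes its speed limit or range.

## Working session

There is one attempt and no reset: what is moved stays moved. The work goes in short steps, Python scripts to look and compute and a tool call to move; the robot and the scene stay as the last step left them, time stands still between calls to the robot, and variables do not carry over. Pictures are saved under pics/ and viewed, and the job is handed in when it is done.

Besides the shell and the picture viewer there is one more tool, called as name(argument=value, ...) on one line, values as JSON. move_arm: Moves the arm, as the interface text tells. Its arguments: {"type":"object","properties":{"deltas":{"type":"array"},"squeeze":{"type":"number"}},"required":["deltas"]}

```bash
mkdir -p pics
cat > h.py <<'E'
import numpy as np, cv2
from scipy.spatial.transform import Rotation as R
from workcell import env, imaging, order
def cam(d):
    Rm=cv2.Rodrigues(np.array(d['rvec'],float))[0]; return Rm,np.array(d['tvec'],float).reshape(3)
def px2w(d,u,v,z=None):
    Rm,t=cam(d)
    if z is None: z=d['z_map'][int(round(v)),int(round(u))]
    p=np.array([(u-d['cx'])/d['fx']*z,(v-d['cy'])/d['fy']*z,z]); return Rm.T@(p-t)
def onplane(d,u,v,h):
    Rm,t=cam(d); r=Rm.T@np.array([(u-d['cx'])/d['fx'],(v-d['cy'])/d['fy'],1.]); c=-Rm.T@t
    return c+r*(h-c[2])/r[2]
def proj(d,p):
    Rm,t=cam(d); q=Rm@np.array(p,float)+t; return np.array([q[0]/q[2]*d['fx']+d['cx'],q[1]/q[2]*d['fy']+d['cy']])
def cloud(d):
    Rm,t=cam(d); v,u=np.mgrid[0:400,0:640]; z=d['z_map']
    p=np.stack([(u-d['cx'])/d['fx']*z,(v-d['cy'])/d['fy']*z,z],-1)
    w=(p-t)@Rm; w[z<=0]=np.nan; return w
def save(d,n): cv2.imwrite('pics/'+n,cv2.cvtColor(d['img'],cv2.COLOR_RGB2BGR))
def crop(d,n,u0,u1,v0,v1,s=4):
    im=d['img'][v0:v1,u0:u1]; im=cv2.resize(im,None,fx=s,fy=s,interpolation=cv2.INTER_CUBIC); cv2.imwrite('pics/'+n,cv2.cvtColor(im,cv2.COLOR_RGB2BGR))
E
python3 - <<'E'
from h import *
import pickle
s=env.get_state();print({k:np.round(v,3) for k,v in s.items()})
D={}
for c in ['top','side','wrist']:
    d=imaging.read_camera(c);D[c]=d;save(d,c+'0.png')
    Rm,t=cam(d);print(c,d['fx'],'pos',-Rm.T@t,'fwd',Rm[2])
    for th in ['box_top','button_top','lever_tip','plate_center','stand_slot','viewer_pane','steel_block','pliers','wedge']:
        r=imaging.recognise(d,th)
        print(th,[(np.round(x['centre']).tolist(),round(x['confidence'],2),np.round(px2w(d,*x['centre']),3).tolist()) for x in r])
pickle.dump(D,open('d0.pkl','wb'))
print(env.get_state()['clock'])
E
```

```text
{'clock': np.float64(0.0), 'joint_pos': array([-1.34 ,  0.314,  0.045,  1.304,  0.   ,  1.431]), 'qvel': array([ 0.001, -0.002, -0.001, -0.   , -0.001,  0.001]), 'tau': array([-1.0000e-03, -4.8063e+01,  2.9853e+01,  1.9000e-02, -0.0000e+00,
       -0.0000e+00]), 'tcp_pos': array([ 0.208, -0.535,  0.241]), 'orientation': array([-0.001,  0.983,  0.184, -0.   ]), 'wrist_force': array([ 0.471, -0.183,  0.067]), 'ft_torque': array([0.042, 0.036, 0.086]), 'finger_gap': np.float64(0.086)}
top 421.81959870428034 pos [ 0.41121957 -0.03344628  1.14324685] fwd [ 0.15174189  0.01405948 -0.98832016]
box_top [([222.0, 233.0], 0.72, [0.502, 0.226, 0.049])]
button_top []
lever_tip [([298.0, 171.0], 0.34, [0.663, 0.025, 0.041])]
plate_center [([331.0, 228.0], 0.44, [0.511, -0.06, 0.025])]
stand_slot [([311.0, 290.0], 0.82, [0.348, -0.003, 0.011]), ([256.0, 135.0], 0.79, [0.773, 0.14, 0.025]), ([303.0, 127.0], 0.69, [0.796, 0.009, 0.009]), ([231.0, 227.0], 0.59, [0.511, 0.188, 0.113]), ([330.0, 225.0], 0.58, [0.515, -0.058, 0.065])]
viewer_pane [([435.0, 230.0], 0.86, [0.498, -0.332, 0.032])]
steel_bl
[... 594 characters left out ...]

stand_slot [([343.0, 220.0], 0.95, [0.52, -0.043, 0.016]), ([226.0, 252.0], 0.87, [0.711, 0.278, 0.136]), ([406.0, 240.0], 0.7, [0.361, 0.007, 0.012]), ([336.0, 296.0], 0.63, [0.498, 0.279, 0.059]), ([232.0, 224.0], 0.57, [0.788, 0.031, 0.021])]
viewer_pane [([362.0, 170.0], 0.67, [0.494, -0.29, 0.032])]
steel_block [([278.0, 229.0], 0.77, [0.632, 0.18, 0.13])]
pliers [([416.0, 283.0], 0.9, [0.337, 0.146, 0.0])]
wedge [([412.0, 208.0], 0.53, [0.347, -0.134, 0.015])]
wrist 299.1298737606562 pos [ 0.27212807 -0.51161649  0.37401356] fwd [-0.24873267 -0.09565992 -0.96383673]
box_top []
button_top []
lever_tip []
plate_center []
stand_slot []
viewer_pane []
steel_block []
pliers []
wedge []
1.5
```

View pics/top0.png

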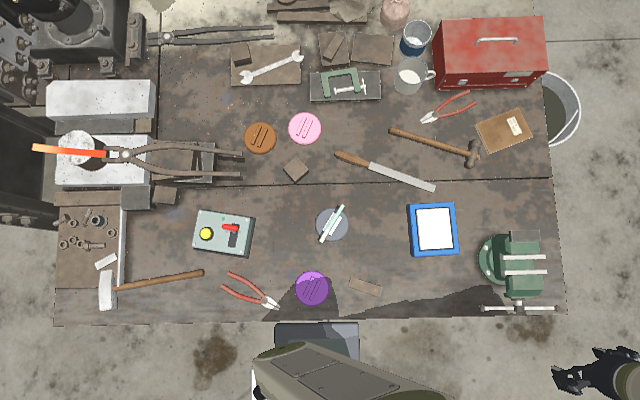

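View pics/side0.png

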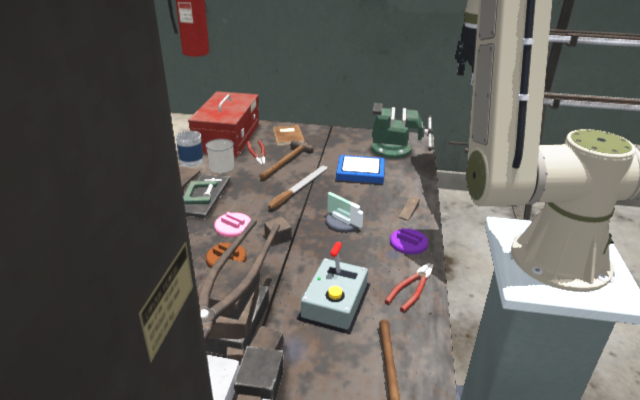

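Run:
```python
from h import *
import pickle
D=pickle.load(open('d0.pkl','rb'))
crop(D['top'],'topcropA.png',190,390,180,330,4)
crop(D['side'],'sidecropA.png',270,430,160,310,4)
```

```text
(no output)
```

View pics/topcropA.png

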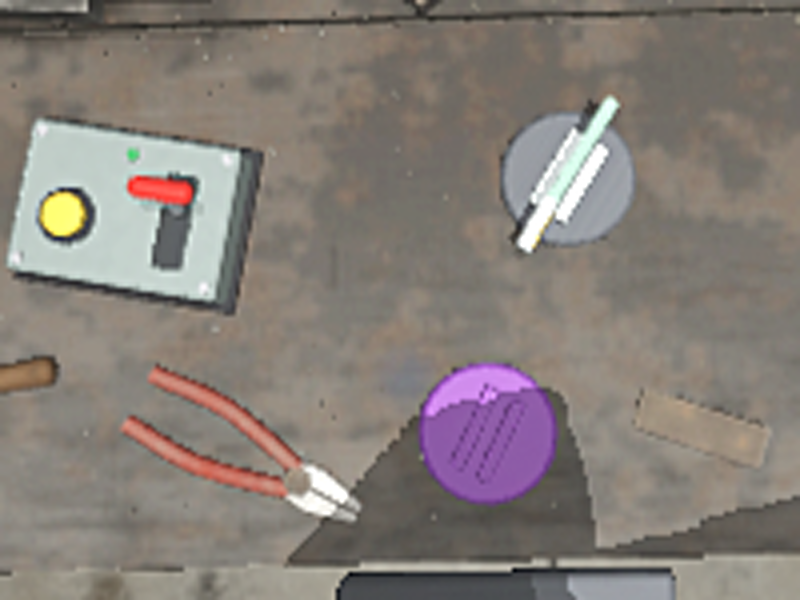

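View pics/sidecropA.png

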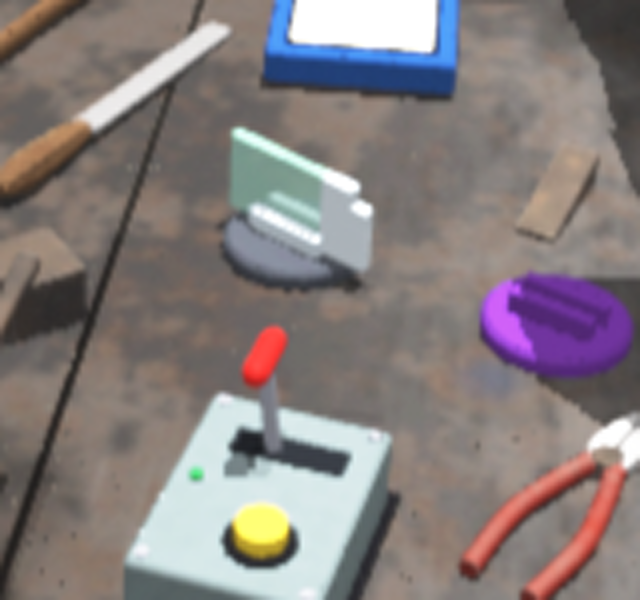

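```bash
cat > m.py <<'E'
from h import *
import pickle
D=pickle.load(open('d0.pkl','rb'))
for c in ['top','side']:
    d=D[c];W=cloud(d);im=d['img'].astype(int);r,g,b=im[...,0],im[...,1],im[...,2]
    X,Y,Z=W[...,0],W[...,1],W[...,2]
    reg=(X>.4)&(X<.6)&(Y>.1)&(Y<.35)
    for n,m in [('yellow',(r>180)&(g>150)&(b<90)),('red',(r>170)&(g<80)&(b<80)),('green',(g>140)&(r<90)&(b<130))]:
        mm=m&reg;v,u=np.nonzero(mm);p=W[mm]
        if len(p): print(c,n,len(p),'px',u.mean().round(1),v.mean().round(1),'mean',p.mean(0).round(4),'min',p.min(0).round(3),'max',p.max(0).round(3))
    mt=reg&(np.abs(Z-.05)<.006)
    pts=W[mt][:,:2].astype(np.float32);rect=cv2.minAreaRect(pts);print(c,'boxtop',len(pts),rect, np.median(Z[mt]))
    # pane
    reg2=(X>.38)&(X<.62)&(Y>-.45)&(Y<-.2)
    mw=reg2&(r>215)&(g>215)&(b>215)&(Z>.02)&(Z<.05)
    p=W[mw];print(c,'pane',len(p),cv2.minAreaRect(p[:,:2].astype(np.float32)),np.median(p[:,2]))
    mb=reg2&(Z>.02)&(Z<.05)
    p=W[mb];print(c,'viewer',len(p),cv2.minAreaRect(p[:,:2].astype(np.float32)),np.median(p[:,2]))
    reg3=(X>.42)&(X<.62)&(Y>-.15)&(Y<.04)
    mb=reg3&(Z>.035)&(Z<.085)
    p=W[mb];print(c,'plate',len(p),cv2.minAreaRect(p[:,:2].astype(np.float32)),p[:,2].max(),p.mean(0))
    for h0,h1 in [(.006,.018),(.02,.032)]:
        mb=reg3&(Z>h0)&(Z<h1); p=W[mb];print(c,'stand',h0,len(p),cv2.minAreaRect(p[:,:2].astype(np.float32)),np.median(p[:,2]),p.mean(0),cv2.minEnclosingCircle(p[:,:2].astype(np.float32)))
E
python3 m.py
python3 - <<'E'
from h import *
import pickle
D=pickle.load(open('d0.pkl','rb'))
crop(D['top'],'topplate.png',300,365,190,255,9)
crop(D['side'],'sideplate.png',310,380,180,240,9)
crop(D['top'],'topbox.png',185,265,195,265,8)
E
```

```text
top yellow 19 px 205.1 232.7 mean [0.5032 0.2662 0.059 ] min [0.489 0.251 0.051] max [0.516 0.282 0.068]
top red 46 px 229.9 226.7 mean [0.5121 0.1913 0.1084] min [0.503 0.173 0.049] max [0.525 0.212 0.117]
top green 2 px 222.5 218.0 mean [0.5407 0.2226 0.0539] min [0.541 0.221 0.054] max [0.541 0.224 0.054]
top boxtop 1829 ((0.5045630931854248, 0.22844287753105164), (0.139679953455925, 0.09994502365589142), 79.5030288696289) 0.050094154687944016
top pane 1269 ((0.5019863843917847, -0.33115220069885254), (0.10525598376989365, 0.08448558300733566), 2.1633148193359375) 0.031222081379192614
top viewer 2428 ((0.5008373856544495, -0.33088812232017517), (0.13984958827495575, 0.12232977151870728), 2.1599371433258057) 0.030232383428716272
top plate 154 ((0.5187382698059082, -0.06119207665324211), (0.008478550240397453, 0.10948076844215393), 57.302371978759766) 0.07218517311738491 [ 0.51776824 -0.06085806  0.0639316 ]
top stand 0.006 648 ((0.5319432616233826, -0.045340560376644135), (0.1682180017232895, 0.1097446158528328), 29.63260269165039) 0.011863986011736584 [ 0.52015525 -0.06230465  0.0
[... 953 characters left out ...]
23792995938
side plate 442 ((0.5185667276382446, -0.05839107185602188), (0.013677017763257027, 0.1141745001077652), 56.47099304199219) 0.06975306017954959 [ 0.5192025  -0.05594416  0.05363366]
side stand 0.006 332 ((0.5317335724830627, -0.03921027109026909), (0.05060017853975296, 0.11175986379384995), 59.829463958740234) 0.012273530645540452 [ 0.52710724 -0.03670925  0.01216996] ((0.5212165117263794, -0.05741821229457855), 0.0560847669839859)
side stand 0.02 191 ((0.5219858288764954, -0.05095202475786209), (0.019342998042702675, 0.10909629613161087), 60.152767181396484) 0.02640493497996008 [ 0.519075   -0.05116046  0.02629769] ((0.5188335180282593, -0.05644582584500313), 0.05473269149661064)
```

View pics/topplate.png

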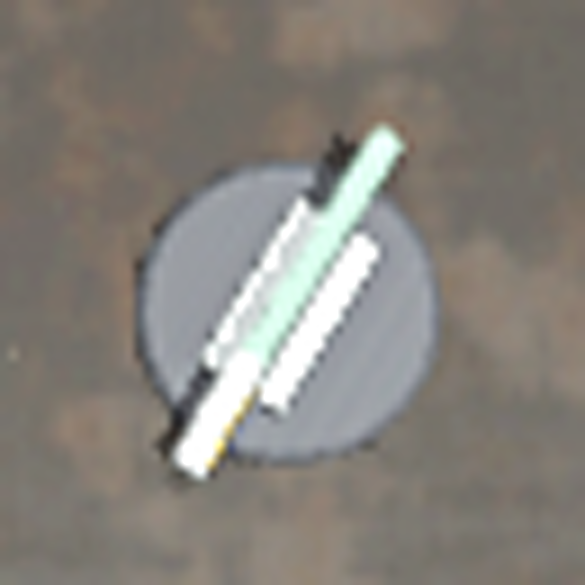

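View pics/sideplate.png

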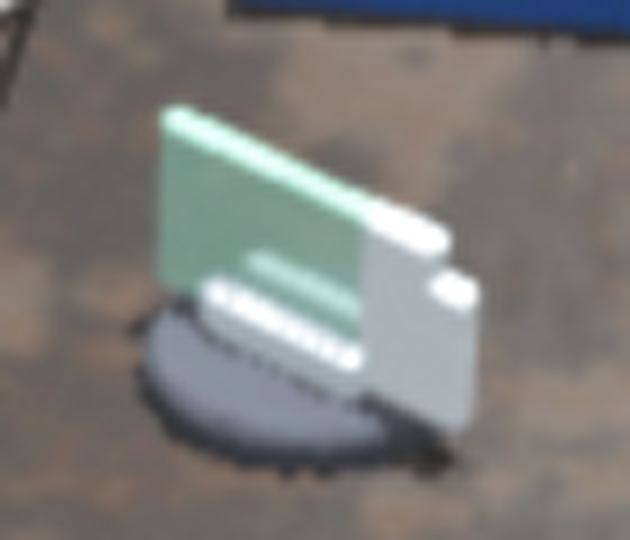

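View pics/topbox.png

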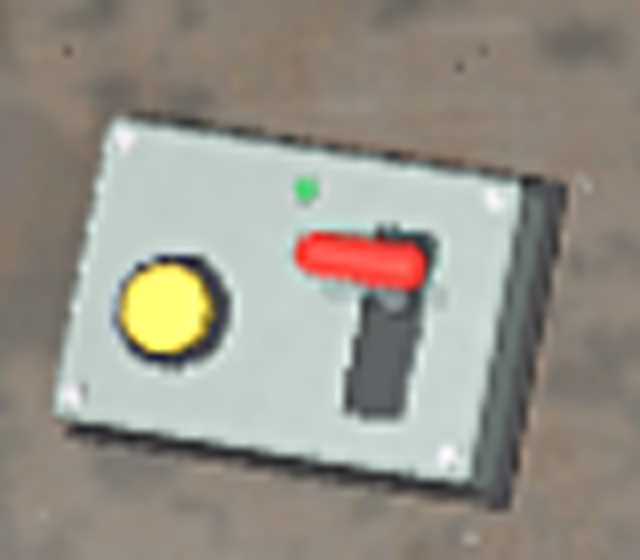

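```bash
cat > plan.py <<'E'
from h import *
def Rdown(azx):  # tool z down, tool x at azimuth azx deg
    a=np.radians(azx); x=np.array([np.cos(a),np.sin(a),0]); z=np.array([0,0,-1.]); return R.from_matrix(np.c_[x,np.cross(z,x),z])
def cur():
    s=env.get_state(); q=s['orientation']; return np.array(s['tcp_pos']),R.from_quat([q[1],q[2],q[3],q[0]])
def plan(wps,jaw,start=None,vmax=.058,wmax=10.2):
    """wps: list of (pos,R); prints rows; returns final commanded"""
    p,r=start if start else cur()
    rows=[]
    for P,Rt in wps:
        P=np.array(P,float); p0,r0=p,r
        dv=(r0.inv()*Rt).as_rotvec(degrees=True)
        n=max(1,int(np.ceil(max(np.linalg.norm(P-p0)/vmax,np.linalg.norm(dv)/wmax))))
        for i in range(1,n+1):
            pt=p0+(P-p0)*i/n; rt=r0*R.from_rotvec(dv*i/n,degrees=True)
            sh=np.round(r.inv().apply(pt-p),3); tu=np.round((r.inv()*rt).as_rotvec(degrees=True),1)
            p=p+r.apply(sh); r=r*R.from_rotvec(tu,degrees=True)
            rows.append([jaw]+sh.tolist()+tu.tolist())
    for k in range(0,len(rows),10):
        print('call',[float(x) for rr in rows[k:k+10] for x in rr])
    print(len(rows),'rows; end',p.round(4),r.as_quat()[[3,0,1,2]].round(4))
    return p,r
def st():
    s=env.get_state();p,r=cur();m=r.as_matrix()
    print('t',round(float(s['clock']),2),'tcp',p.round(4),'azx',np.degrees(np.arctan2(m[1,0],m[0,0])).round(2),'z',m[:,2].round(3),'q',np.round(s['joint_pos'],3),'F',np.round(s['wrist_force'],2),'gap',round(float(s['finger_gap']),4))
E
python3 - <<'E'
from plan import *
st()
plan([((.45,-.25,.25),Rdown(70)),((.5015,.2665,.14),Rdown(169.5))],1)
E
```

```text
t 1.5 tcp [ 0.2084 -0.5359  0.2423] azx 21.25 z [ 0. -0. -1.] q [-1.34   0.313  0.046  1.304  0.     1.431] F [-0.64 -1.83  0.03] gap 0.0851
call [1.0, 0.047, -0.026, -0.001, 0.0, -0.0, -7.0, 1.0, 0.05, -0.019, -0.001, 0.0, -0.0, -6.9, 1.0, 0.051, -0.014, -0.001, 0.0, -0.0, -7.0, 1.0, 0.053, -0.007, -0.001, 0.0, -0.0, -7.0, 1.0, 0.054, -0.0, -0.001, 0.0, -0.0, -6.9, 1.0, 0.053, 0.005, -0.002, 0.0, -0.0, -7.0, 1.0, 0.052, 0.013, -0.001, 0.0, -0.0, -7.0, 1.0, 0.05, -0.013, 0.011, 0.0, 0.0, -9.9, 1.0, 0.052, -0.004, 0.011, 0.0, 0.0, -10.0, 1.0, 0.052, 0.005, 0.011, 0.0, 0.0, -9.9]
call [1.0, 0.05, 0.014, 0.011, 0.0, 0.0, -10.0, 1.0, 0.047, 0.022, 0.011, 0.0, 0.0, -9.9, 1.0, 0.042, 0.03, 0.011, 0.0, 0.0, -10.0, 1.0, 0.036, 0.037, 0.011, 0.0, 0.0, -9.9, 1.0, 0.03, 0.043, 0.011, 0.0, 0.0, -10.0, 1.0, 0.021, 0.047, 0.011, 0.0, 0.0, -9.9, 1.0, 0.013, 0.05, 0.011, 0.0, 0.0, -10.0]
17 rows; end [0.5018 0.2659 0.1403] [ 0.      0.0911  0.9958 -0.    ]
```

move_arm(deltas=[1.0,0.047,-0.026,-0.001,0.0,0.0,-7.0,1.0,0.05,-0.019,-0.001,0.0,0.0,-6.9,1.0,0.051,-0.014,-0.001,0.0,0.0,-7.0,1.0,0.053,-0.007,-0.001,0.0,0.0,-7.0,1.0,0.054,0.0,-0.001,0.0,0.0,-6.9,1.0,0.053,0.005,-0.002,0.0,0.0,-7.0,1.0,0.052,0.013,-0.001,0.0,0.0,-7.0,1.0,0.05,-0.013,0.011,0.0,0.0,-9.9,1.0,0.052,-0.004,0.011,0.0,0.0,-10.0,1.0,0.052,0.005,0.011,0.0,0.0,-9.9], squeeze=40)

```text
clock: 2.75
tcp_pos: [0.4655, -0.0933, 0.2171]
orientation: [0.0, 0.642, 0.767, 0.0]
wrist_force: [1.7, -0.3, -0.3]
finger_gap: 0.0001
```

move_arm(deltas=[1.0,0.05,0.014,0.011,0.0,0.0,-10.0,1.0,0.047,0.022,0.011,0.0,0.0,-9.9,1.0,0.042,0.03,0.011,0.0,0.0,-10.0,1.0,0.036,0.037,0.011,0.0,0.0,-9.9,1.0,0.03,0.043,0.011,0.0,0.0,-10.0,1.0,0.021,0.047,0.011,0.0,0.0,-9.9,1.0,0.013,0.05,0.011,0.0,0.0,-10.0,1,0,0,0,0,0,0,1,0,0,0,0,0,0])

```text
clock: 3.88
tcp_pos: [0.5015, 0.2657, 0.1401]
orientation: [-0.0, 0.091, 0.996, -0.0]
wrist_force: [0.4, -0.3, 0.1]
finger_gap: 0.0001
```

Run:
```python
from plan import *
st()
d=imaging.read_camera('wrist');save(d,'w1.png')
for n,p in [('button',(.5015,.2665,.064)),('tipup',(.5108,.1923,.1075)),('tcp',cur()[0])]: print(n,proj(d,p).round(1))
W=cloud(d);im=d['img'].astype(int);r,g,b=im[...,0],im[...,1],im[...,2]
m=(r>170)&(g>140)&(b<100)&(W[...,2]>.058)&(W[...,2]<.07);v,u=np.nonzero(m)
p=W[m];print('yellow',len(p),u.mean(),v.mean(),p.mean(0).round(4),cv2.minEnclosingCircle(p[:,:2].astype(np.float32)))
```

```text
t 3.88 tcp [0.5015 0.2657 0.1401] azx 169.53 z [-0.001 -0.001 -1.   ] q [ 0.346  0.349 -0.159  1.064 -0.     0.529] F [ 0.45 -0.34  0.1 ] gap 0.0001
button [323.1 212.6]
tipup [206.1 269.8]
tcp [320.8 261.7]
yellow 922 322.75054229934926 211.80260303687635 [0.5009 0.2664 0.0639] ((0.501431405544281, 0.26610067486763), 0.013027802109718323)
```

View pics/w1.png

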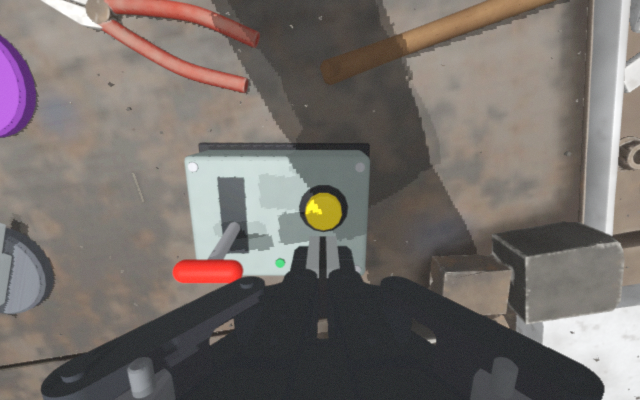

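move_arm(deltas=[1,0,0,0.005,0,0,10,1,0,0,0.005,0,0,10,1,0,0,0.005,0,0,10,1,0,0,0.005,0,0,10,1,0,0,0.005,0,0,10,1,0,0,0.005,0,0,10,1,0,0,0.005,0,0,10,1,0,0,0.005,0,0,10,1,0,0,0.005,0,0,10,1,0,0,0.01,0,0,0])

```text
clock: 5.18
tcp_pos: [0.5027, 0.2646, 0.0859]
orientation: [0.0, 0.769, 0.639, 0.001]
wrist_force: [0.2, -0.3, 0.1]
finger_gap: 0.0001
```

move_arm(deltas=[1,0,0,0.006,0,0,0,1,0,0,0,0,0,0])

```text
clock: 5.42
tcp_pos: [0.5014, 0.2652, 0.0787]
orientation: [-0.0, 0.768, 0.64, -0.001]
wrist_force: [-0.6, -0.8, 1.0]
finger_gap: -0.0003
```

move_arm(deltas=[1,0,0,0.002,0,0,0,1,0,0,0.002,0,0,0,1,0,0,0,0,0,0])

```text
clock: 5.8
tcp_pos: [0.5018, 0.2659, 0.0752]
orientation: [0.0, 0.768, 0.64, -0.0]
wrist_force: [0.1, 0.4, 0.3]
finger_gap: -0.0002
```

Run:
```python
from plan import *
st()
d=imaging.read_camera('side');save(d,'s2.png');crop(d,'s2c.png',270,430,190,330,4)
d=imaging.read_camera('wrist');save(d,'w2.png')
```

```text
t 5.8 tcp [0.5018 0.2659 0.0752] azx 79.57 z [ 0. -0. -1.] q [ 0.346  0.403 -0.251  0.916 -0.     2.099] F [0.08 0.4  0.35] gap -0.0002
```

View pics/s2c.png

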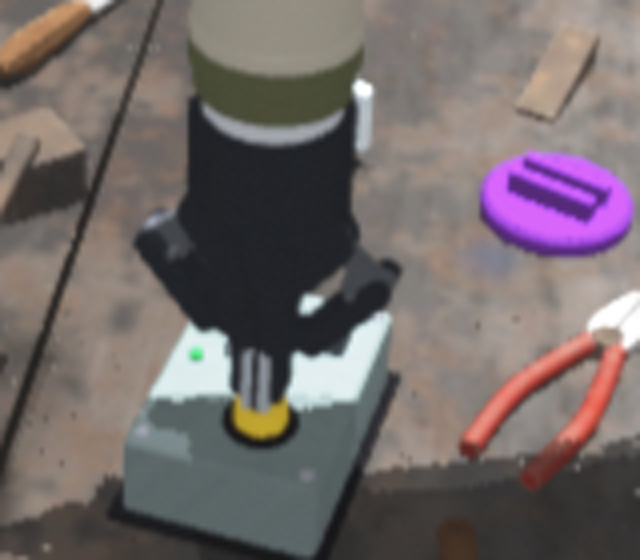

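View pics/w2.png

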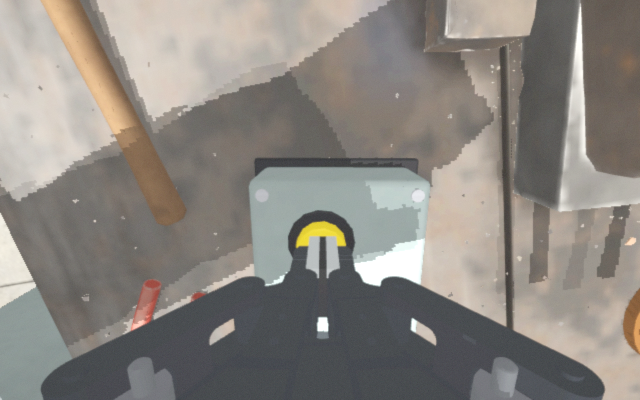

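move_arm(deltas=[1,0,0,0.003,0,0,0,1,0,0,0.003,0,0,0,1,0,0,0,0,0,0,1,0,0,0,0,0,0,1,0,0,0,0,0,0])

```text
clock: 6.52
tcp_pos: [0.502, 0.266, 0.0695]
orientation: [0.0, 0.769, 0.64, 0.0]
wrist_force: [0.0, 0.8, 2.6]
finger_gap: 0.0001
```

Run:
```python
from plan import *
st()
d=imaging.read_camera('top');save(d,'t3.png');crop(d,'t3c.png',180,280,180,270,6)
```

```text
t 6.53 tcp [0.502  0.266  0.0695] azx 79.55 z [ 0.  0. -1.] q [ 0.346  0.409 -0.258  0.903  0.     2.099] F [0.   0.77 2.56] gap 0.0001
```

View pics/t3c.png

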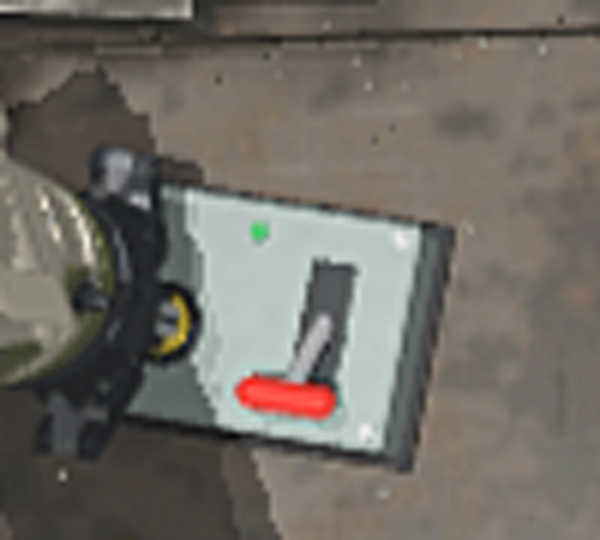

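Run:
```python
from plan import *
d=imaging.read_camera('top')
W=cloud(d);im=d['img'].astype(int);r,g,b=im[...,0],im[...,1],im[...,2]
m=(r>170)&(g<80)&(b<80)&(abs(W[...,0]-.5)<.1)&(abs(W[...,1]-.23)<.1)&(W[...,2]>.07)
p=W[m];print('red',len(p),p.mean(0).round(4),p.min(0).round(3),p.max(0).round(3))
bc=np.array([.5046,.229]);a=np.radians(-10.5);ex=np.array([np.cos(a),np.sin(a)]);ey=np.array([-ex[1],ex[0]])
print('in box',(p.mean(0)[:2]-bc)@ex,(p.mean(0)[:2]-bc)@ey)
def B(x,y,z): return tuple(bc+x*ex+y*ey)+(z,)
print(B(-.033,-.035,0))
c=cur()
print('to');f=plan([(c[0]+[0,0,.09],c[1]),(B(-.065,-.035,.15),Rdown(169.5)),(B(-.065,-.035,.096),Rdown(169.5))],1)
print(f)
print('push');plan([(B(.0,-.035,.096),Rdown(169.5))],1,start=(np.array(B(-.065,-.035,.096)),Rdown(169.5)),vmax=.012)
```

```text
red 50 [0.4666 0.1993 0.1005] [0.46  0.181 0.095] [0.473 0.217 0.105]
in box -0.03198530939738597 -0.03609247795027377
(np.float64(0.4657743446581644), np.float64(0.20059985057650248), 0)
to
call [1.0, 0.0, 0.0, -0.045, 0.0, 0.0, 0.0, 1.0, 0.0, 0.0, -0.045, 0.0, 0.0, 0.0, 1.0, -0.008, -0.006, 0.001, 0.0, 0.0, -10.0, 1.0, -0.007, -0.008, 0.001, 0.0, 0.0, -10.0, 1.0, -0.005, -0.008, 0.001, 0.0, 0.0, -10.0, 1.0, -0.004, -0.009, 0.001, 0.0, 0.0, -10.0, 1.0, -0.002, -0.01, 0.001, 0.0, 0.0, -10.0, 1.0, 0.0, -0.01, 0.001, 0.0, 0.0, -10.0, 1.0, 0.002, -0.01, 0.001, 0.0, 0.0, -10.0, 1.0, 0.003, -0.009, 0.001, 0.0, 0.0, -10.0]
call [1.0, 0.005, -0.009, 0.001, 0.0, 0.0, -10.0, 1.0, -0.0, -0.0, 0.054, 0.0, 0.0, 0.0]
12 rows; end [0.434  0.2069 0.0964] [2.000e-04 9.110e-02 9.958e-01 1.000e-04]
(array([0.43397886, 0.20691823, 0.09640401]), Rotation.from_matrix(array([[-9.83405186e-01,  1.81422286e-01,  4.40598030e-04],
                            [ 1.81422387e-01,  9.83405245e-01,  2.02403878e-04],
                            [-3.96565840e-04,  2.78979370e-04, -9.99999882e-01]])))
push
call [1.0, -0.011, -0.0, 0.0, 0.0, 0.0, 0.0, 1.0, -0.011, 0.0, 0.0, 0.0, 0.0, 0.0, 1.0, -0.011, 0.0, 0.0, 0.0, 0.0, 0.0, 1.0, -0.01, -0.0, 0.0, 0.0, 0.0, 0.0, 1.0, -0.011, 0.0, 0.0, 0.0, 0.0, 0.0, 1.0, -0.011, -0.0, 0.0, 0.0, 0.0, 0.0]
6 rows; end [0.4982 0.1946 0.096 ] [0.     0.0915 0.9958 0.    ]
```

move_arm(deltas=[1.0,0.0,0.0,-0.045,0.0,0.0,0.0,1.0,0.0,0.0,-0.045,0.0,0.0,0.0,1.0,-0.008,-0.006,0.001,0.0,0.0,-10.0,1.0,-0.007,-0.008,0.001,0.0,0.0,-10.0,1.0,-0.005,-0.008,0.001,0.0,0.0,-10.0,1.0,-0.004,-0.009,0.001,0.0,0.0,-10.0,1.0,-0.002,-0.01,0.001,0.0,0.0,-10.0,1.0,0.0,-0.01,0.001,0.0,0.0,-10.0,1.0,0.002,-0.01,0.001,0.0,0.0,-10.0,1.0,0.003,-0.009,0.001,0.0,0.0,-10.0])

```text
clock: 7.88
tcp_pos: [0.4409, 0.213, 0.1506]
orientation: [-0.001, 0.175, 0.985, -0.0]
wrist_force: [-0.6, 0.7, 0.9]
finger_gap: 0.0002
```

move_arm(deltas=[1.0,0.005,-0.009,0.001,0.0,0.0,-10.0,1.0,0.0,0.0,0.054,0.0,0.0,0.0,1,0,0,0,0,0,0])

```text
clock: 8.25
tcp_pos: [0.4301, 0.2055, 0.0929]
orientation: [-0.004, 0.091, 0.996, -0.002]
wrist_force: [0.2, -0.1, -0.3]
finger_gap: -0.0001
```

Run:
```python
from plan import *
st()
d=imaging.read_camera('wrist');save(d,'w4.png')
d=imaging.read_camera('side');crop(d,'s4c.png',270,430,190,330,4)
```

```text
t 8.25 tcp [0.4301 0.2055 0.0929] azx 169.53 z [-0.008 -0.003 -1.   ] q [ 0.277  0.235 -0.447  0.898 -0.     0.46 ] F [ 0.16 -0.07 -0.25] gap -0.0001
```

View pics/w4.png

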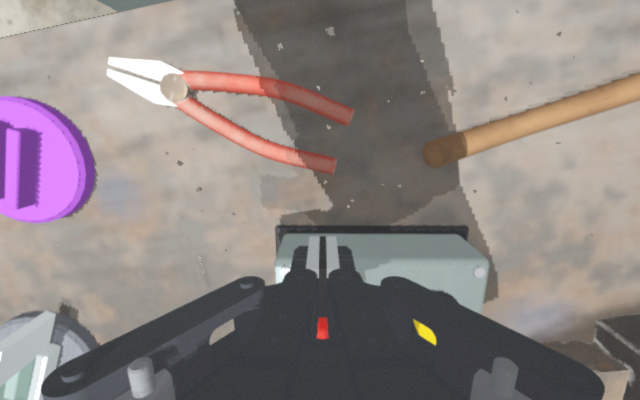

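View pics/s4c.png

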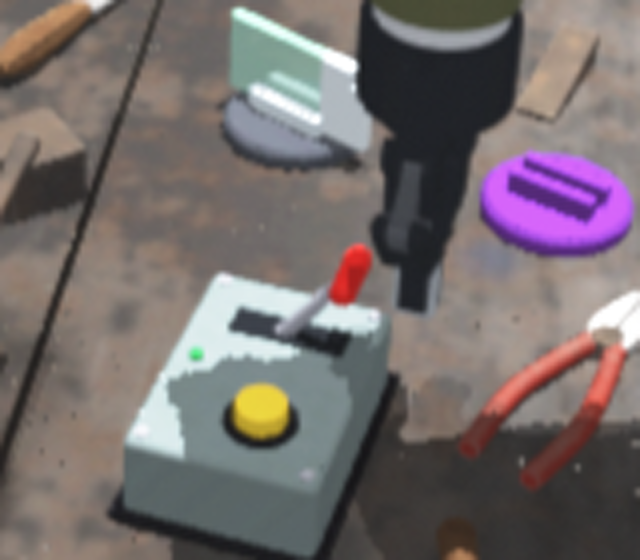

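move_arm(deltas=[1,-0.01,0,0,0,0,0,1,-0.01,0,0,0,0,0,1,-0.01,0,0,0,0,0,1,-0.008,0,0,0,0,0,1,-0.008,0,0,0,0,0,1,-0.007,0,0,0,0,0,1,-0.006,0,0,0,0,0,1,0,0,0,0,0,0,1,0,0,0,0,0,0])

```text
clock: 9.48
tcp_pos: [0.4916, 0.1961, 0.0962]
orientation: [-0.0, 0.091, 0.996, -0.0]
wrist_force: [0.4, 0.7, 0.2]
finger_gap: 0.0004
```

Run:
```python
from plan import *
st()
bc=np.array([.5046,.229]);a=np.radians(-10.5);ex=np.array([np.cos(a),np.sin(a)]);print('box x',(cur()[0][:2]-bc)@ex)
d=imaging.read_camera('side');crop(d,'s5c.png',270,430,190,330,4)
W=cloud(d);im=d['img'].astype(int);r,g,b=im[...,0],im[...,1],im[...,2]
m=(r>170)&(g<80)&(b<80)&(abs(W[...,0]-.5)<.1)&(abs(W[...,1]-.23)<.1)&(W[...,2]>.07)
p=W[m];print('red',len(p),p.mean(0).round(4),p.max(0).round(3))
```

```text
t 9.47 tcp [0.4916 0.1961 0.0962] azx 169.55 z [-0. -0. -1.] q [ 0.228  0.317 -0.323  0.931 -0.     0.41 ] F [0.39 0.72 0.23] gap 0.0004
box x -0.006755713315886036
red 13 [0.5127 0.2131 0.1103] [0.516 0.216 0.114]
```

View pics/s5c.png

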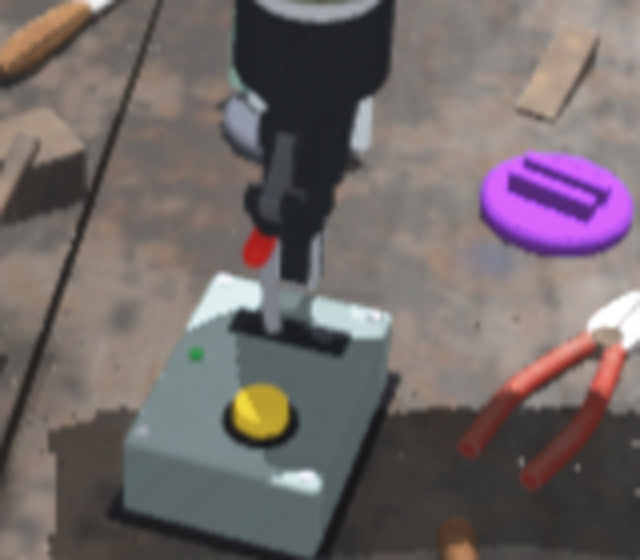

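move_arm(deltas=[1,0.015,0,0,0,0,0,1,0.025,0,0,0,0,0,1,0.02,0,-0.03,0,0,0,1,0,0,-0.05,0,0,0,1,0,0,-0.05,0,0,0,1,0,0,0,0,0,0])

```text
clock: 10.28
tcp_pos: [0.4341, 0.2079, 0.2304]
orientation: [0.004, 0.091, 0.996, 0.001]
wrist_force: [0.9, 0.2, -1.0]
finger_gap: -0.0001
```

Run:
```python
from plan import *
st()
d=imaging.read_camera('side');crop(d,'s6c.png',270,430,190,330,4)
d=imaging.read_camera('top');crop(d,'t6c.png',180,280,180,270,6)
W=cloud(d);im=d['img'].astype(int);r,g,b=im[...,0],im[...,1],im[...,2]
m=(r>170)&(g<80)&(b<80)&(abs(W[...,0]-.5)<.1)&(abs(W[...,1]-.23)<.1)&(W[...,2]>.07)
p=W[m];print('red',len(p),p.mean(0).round(4),p.max(0).round(3))
# plate: grasp x offset along plate: -20mm (clear side)
a=np.radians(147.3);xp=np.array([np.cos(a),np.sin(a)]);c=np.array([.5187,-.0603])
g=c-0.02*xp;print('grasp xy',g)
c0=cur()
plan([((.50,.06,.20),Rdown(158)),((g[0],g[1],.16),Rdown(147.3))],-1)
```

```text
t 10.28 tcp [0.4341 0.2079 0.2304] azx 169.58 z [ 0.008  0.002 -1.   ] q [ 0.28   0.13  -0.217  1.215 -0.     0.461] F [ 0.87  0.23 -1.03] gap -0.0001
red 63 [0.511  0.191  0.1132] [0.519 0.21  0.118]
grasp xy [ 0.53553022 -0.07110481]
call [-1.0, -0.031, -0.044, 0.009, 0.0, 0.0, 3.9, -1.0, -0.034, -0.042, 0.009, 0.0, 0.0, 3.8, -1.0, -0.037, -0.04, 0.009, 0.0, 0.0, 3.9, -1.0, -0.027, -0.036, 0.013, 0.0, 0.0, 3.6, -1.0, -0.03, -0.034, 0.013, 0.0, 0.0, 3.5, -1.0, -0.031, -0.032, 0.014, 0.0, 0.0, 3.6]
6 rows; end [ 0.5354 -0.0705  0.1596] [4.000e-04 2.817e-01 9.595e-01 2.000e-04]
```

View pics/s6c.png

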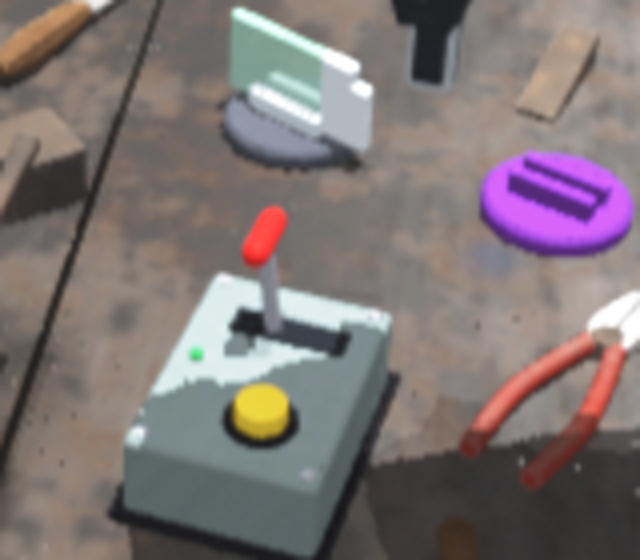

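View pics/t6c.png

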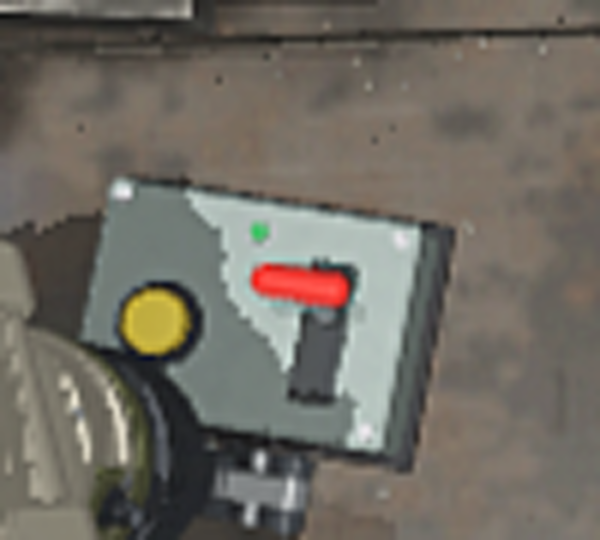

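move_arm(deltas=[-1.0,-0.031,-0.044,0.009,0.0,0.0,3.9,-1.0,-0.034,-0.042,0.009,0.0,0.0,3.8,-1.0,-0.037,-0.04,0.009,0.0,0.0,3.9,-1.0,-0.027,-0.036,0.013,0.0,0.0,3.6,-1.0,-0.03,-0.034,0.013,0.0,0.0,3.5,-1.0,-0.031,-0.032,0.014,0.0,0.0,3.6,-1,0,0,0,0,0,0,-1,0,0,0,0,0,0], squeeze=60)

```text
clock: 11.38
tcp_pos: [0.5344, -0.0701, 0.1579]
orientation: [-0.002, 0.282, 0.959, 0.0]
wrist_force: [0.4, -0.2, 0.3]
finger_gap: 0.0853
```

Run:
```python
from plan import *
st()
d=imaging.read_camera('wrist');save(d,'w7.png')
a=np.radians(147.3);xp=np.array([np.cos(a),np.sin(a),0]);c=np.array([.5187,-.0603,.067])
for s in (-.055,-.02,.02,.043,.055): print(s,proj(d,c+s*xp).round(1))
W=cloud(d)
for lo,hi in [(.035,.08),(.060,.072)]:
    m=(abs(W[...,0]-.52)<.1)&(abs(W[...,1]+.06)<.09)&(W[...,2]>lo)&(W[...,2]<hi)
    p=W[m];print(len(p),cv2.minAreaRect(p[:,:2].astype(np.float32)),np.median(p[:,2]))
r=imaging.cut_out(d,'plate_center');print([(x['centre'],x['confidence'],x['mask'].sum()) for x in r])
```

```text
t 11.38 tcp [ 0.5344 -0.0701  0.1579] azx 147.25 z [-0.003  0.001 -1.   ] q [-0.28   0.287 -0.201  1.086  0.     0.292] F [ 0.41 -0.24  0.27] gap 0.0853
-0.055 [321.4 250.8]
-0.02 [321.3 209.4]
0.02 [321.3 157.9]
0.043 [321.2 126. ]
0.055 [321.2 108.6]
1501 ((0.5195609331130981, -0.059911590069532394), (0.008663944900035858, 0.10985774546861649), 57.2883415222168) 0.06688872249935561
1306 ((0.5249215960502625, -0.0627783015370369), (0.007660238072276115, 0.0977240800857544), 57.056739807128906) 0.06700905845155075
[([323.7, 175.4], 0.63, np.int64(1478))]
```

View pics/w7.png

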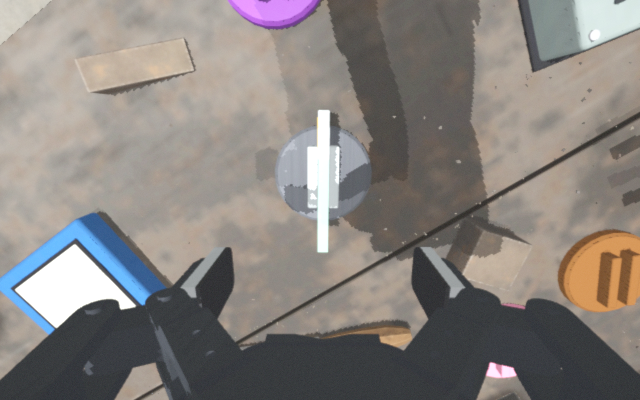

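move_arm(deltas=[-1,-0.001,0,0.04,0,0,0,-1,0,0,0.035,0,0,0,-1,0,0,0.025,0,0,0,-1,0,0,0.014,0,0,0,-1,0,0,0,0,0,0])

```text
clock: 12.1
tcp_pos: [0.5361, -0.0704, 0.0449]
orientation: [-0.001, 0.281, 0.96, -0.0]
wrist_force: [0.9, -0.8, 0.5]
finger_gap: 0.0858
```

Run:
```python
from plan import *
st()
d=imaging.read_camera('wrist');save(d,'w8.png')
c=np.array([.5196,-.0599]);p=cur()[0];a=np.radians(147.3);xp=np.array([np.cos(a),np.sin(a)]);yt=np.array([np.sin(a),-np.cos(a)])
print('along',(p[:2]-c)@xp,'perp',(p[:2]-c)@yt)
```

```text
t 12.1 tcp [ 0.5361 -0.0704  0.0449] azx 147.32 z [-0.001  0.    -1.   ] q [-0.279  0.391 -0.358  0.823 -0.     0.291] F [ 0.92 -0.82  0.52] gap 0.0858
along -0.020416775804094567 perp 0.00016062286696752763
```

View pics/w8.png

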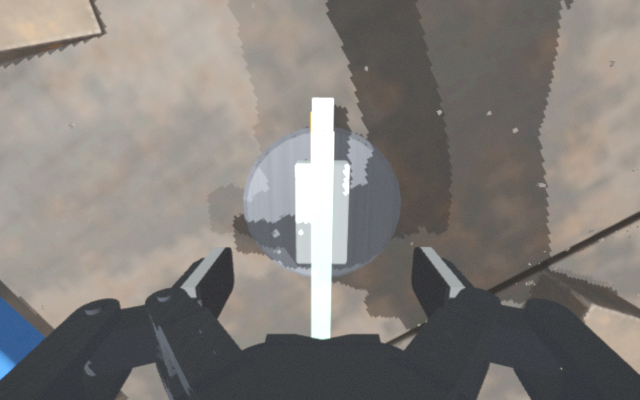

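move_arm(deltas=[1,0,0,0,0,0,0,1,0,0,0,0,0,0,1,0,0,0,0,0,0,1,0,0,0,0,0,0,1,0,0,0,0,0,0,1,0,0,0,0,0,0], squeeze=60)

```text
clock: 12.9
tcp_pos: [0.537, -0.0715, 0.0456]
orientation: [0.0, 0.282, 0.959, -0.0]
wrist_force: [-0.8, -0.6, 2.4]
finger_gap: 0.007
```

Run:
```python
from plan import *
st()
d=imaging.read_camera('side');crop(d,'s9c.png',290,410,150,250,5)
```

```text
t 12.9 tcp [ 0.537  -0.0715  0.0456] azx 147.24 z [ 0.001 -0.    -1.   ] q [-0.28   0.39  -0.357  0.823 -0.     0.291] F [-0.75 -0.65  2.44] gap 0.007
```

View pics/s9c.png

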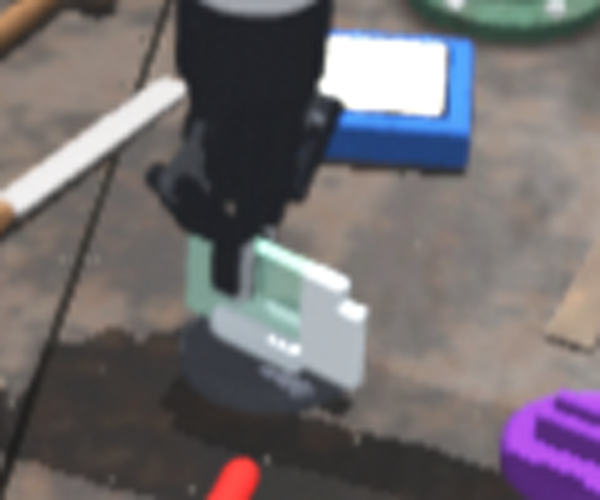

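move_arm(deltas=[1,0,0,-0.006,0,0,0,1,0,0,-0.015,0,0,0,1,0,0,-0.03,0,0,0,1,0,0,-0.04,0,0,0,1,0,0,-0.04,0,0,0,1,0,0,-0.045,0,0,0,1,0,0,0,0,0,0])

```text
clock: 13.82
tcp_pos: [0.5389, -0.0719, 0.2263]
orientation: [0.004, 0.282, 0.959, -0.0]
wrist_force: [0.5, 0.6, -1.2]
finger_gap: 0.0073
```

Run:
```python
from plan import *
st()
d=imaging.read_camera('side');crop(d,'s10c.png',290,410,110,230,5)
d=imaging.read_camera('wrist');save(d,'w10.png')
psi=-40
# plate-centre offset in tool frame
off=np.array([.02,0,.0055])
P=np.array([.5015,-.3305,.126])
def target(psi,th,P):
    r=Rdown(psi-90)*R.from_rotvec([th,0,0],degrees=True)
    return P-r.apply(off),r
up=target(psi,0,P+[0,0,.10]);print(up[0])
a=plan([up],1)
b=plan([target(psi,30,P+[0,0,.08]),target(psi,60,P)],1,start=a,vmax=.045)
print(target(psi,60,P)[0])
```

```text
t 13.82 tcp [ 0.5389 -0.0719  0.2263] azx 147.25 z [ 0.008 -0.002 -1.   ] q [-0.28   0.251 -0.078  1.234 -0.     0.291] F [ 0.5   0.58 -1.2 ] gap 0.0073
[ 0.51435575 -0.31517911  0.2315    ]
call [1.0, -0.013, -0.024, -0.001, -0.0, 0.0, -9.2, 1.0, -0.008, -0.026, -0.001, -0.0, 0.0, -9.2, 1.0, -0.004, -0.027, -0.001, -0.0, 0.0, -9.2, 1.0, -0.0, -0.027, -0.001, -0.0, 0.0, -9.2, 1.0, 0.004, -0.027, -0.001, -0.0, 0.0, -9.2, 1.0, 0.009, -0.026, -0.001, -0.0, 0.0, -9.2, 1.0, 0.012, -0.024, -0.001, -0.1, 0.0, -9.2, 1.0, 0.017, -0.022, -0.001, 0.0, 0.1, -9.2, 1.0, 0.019, -0.019, -0.001, 0.0, -0.0, -9.2]
9 rows; end [ 0.5148 -0.3154  0.2311] [-3.000e-04 -4.230e-01  9.061e-01  2.000e-04]
call [1.0, 0.0, 0.001, 0.007, 10.0, -0.0, 0.0, 1.0, 0.0, 0.002, 0.006, 10.0, -0.0, 0.0, 1.0, 0.0, 0.004, 0.006, 10.0, -0.0, 0.1, 1.0, 0.0, 0.014, 0.023, 10.0, -0.0, -0.0, 1.0, 0.0, 0.018, 0.021, 10.0, -0.0, -0.0, 1.0, 0.0, 0.022, 0.017, 10.0, -0.0, -0.0]
6 rows; end [ 0.5104 -0.3117  0.1285] [ 0.2111 -0.3657  0.7852 -0.4529]
[ 0.51070698 -0.31211742  0.12875   ]
```

View pics/s10c.png

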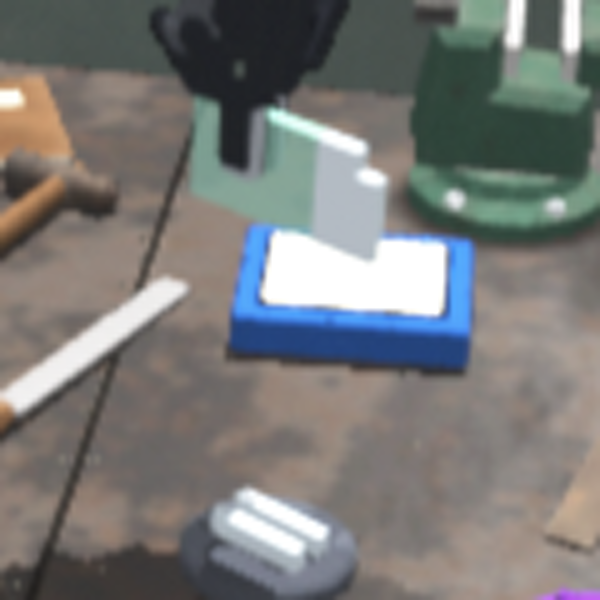

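View pics/w10.png

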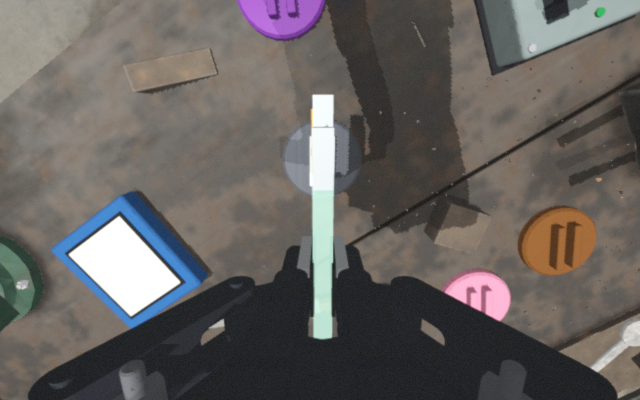

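move_arm(deltas=[1.0,-0.013,-0.024,-0.001,0.0,0.0,-9.2,1.0,-0.008,-0.026,-0.001,0.0,0.0,-9.2,1.0,-0.004,-0.027,-0.001,0.0,0.0,-9.2,1.0,0.0,-0.027,-0.001,0.0,0.0,-9.2,1.0,0.004,-0.027,-0.001,0.0,0.0,-9.2,1.0,0.009,-0.026,-0.001,0.0,0.0,-9.2,1.0,0.012,-0.024,-0.001,0.0,0.0,-9.2,1.0,0.017,-0.022,-0.001,0.0,0.0,-9.2,1.0,0.019,-0.019,-0.001,0.0,0.0,-9.2,1,0,0,0,0,0,0])

```text
clock: 15.18
tcp_pos: [0.5136, -0.3165, 0.2283]
orientation: [-0.001, -0.422, 0.907, 0.001]
wrist_force: [-0.1, 0.6, -1.2]
finger_gap: 0.0073
```

move_arm(deltas=[1.0,0.0,0.001,0.007,10.0,0.0,0.0,1.0,0.0,0.002,0.006,10.0,0.0,0.0,1.0,0.0,0.004,0.006,10.0,0.0,0.0,1,0,0,0,0,0,0])

```text
clock: 15.68
tcp_pos: [0.5029, -0.3042, 0.1989]
orientation: [0.105, -0.41, 0.878, -0.224]
wrist_force: [-1.0, 1.1, -2.2]
finger_gap: 0.0072
```

Run:
```python
from plan import *
st();print(cur()[1].as_matrix().round(3))
d=imaging.read_camera('side');crop(d,'s11c.png',250,450,60,210,4)
```

```text
t 15.68 tcp [ 0.5029 -0.3042  0.1989] azx -129.94 z [ 0.367 -0.307 -0.878] q [-0.676  0.006 -0.568  0.498 -0.009 -1.552] F [-0.97  1.07 -2.15] gap 0.0072
[[-0.642 -0.673  0.367]
 [-0.767  0.564 -0.307]
 [-0.001 -0.479 -0.878]]
```

View pics/s11c.png

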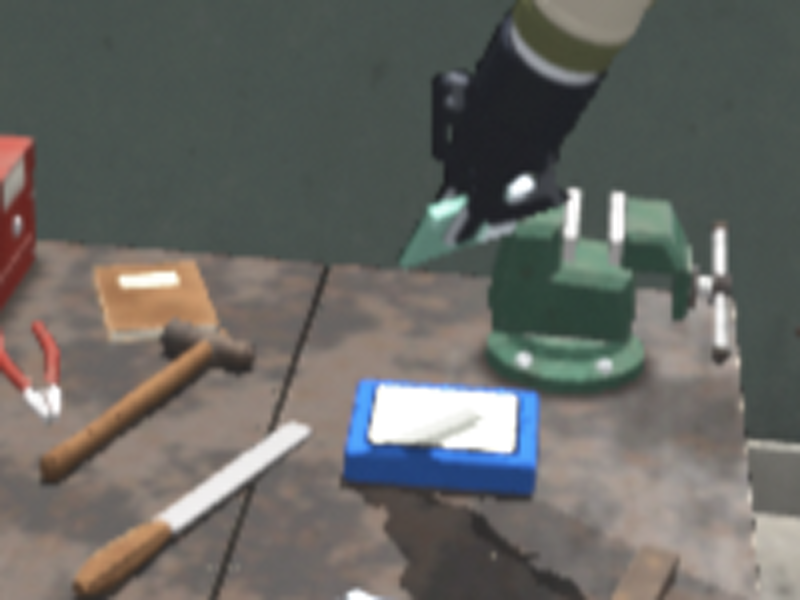

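```bash
cat >> plan.py <<'E'
off=np.array([.02,0,.0055])
def target(psi,th,P):
    r=Rdown(psi-90)*R.from_rotvec([th,0,0],degrees=True)
    return np.array(P)-r.apply(off),r
E
python3 - <<'E'
from plan import *
P=np.array([.5015,-.3305,.126])
plan([target(-40,58,P)],1,vmax=.025)
E
```

```text
call [1.0, 0.0, 0.008, 0.017, 7.2, 0.0, 0.0, 1.0, 0.0, 0.01, 0.016, 7.3, 0.0, -0.0, 1.0, 0.001, 0.012, 0.015, 7.2, 0.1, -0.0, 1.0, -0.0, 0.014, 0.013, 7.3, -0.0, 0.0]
4 rows; end [ 0.5108 -0.3123  0.1286] [ 0.2048 -0.3695  0.7926 -0.4398]
```

move_arm(deltas=[1.0,0.0,0.008,0.017,7.2,0.0,0.0,1.0,0.0,0.01,0.016,7.3,0.0,0.0,1,0,0,0,0,0,0])

```text
clock: 16.1
tcp_pos: [0.5112, -0.3119, 0.1671]
orientation: [0.156, -0.393, 0.843, -0.333]
wrist_force: [-1.2, 0.4, -1.4]
finger_gap: 0.0074
```

Run:
```python
from plan import *
st();print(cur()[1].as_matrix().round(3))
```

```text
t 16.1 tcp [ 0.5112 -0.3119  0.1671] azx -129.95 z [ 0.524 -0.438 -0.73 ] q [-0.675 -0.023 -0.871 -0.029 -0.015 -1.554] F [-1.22  0.44 -1.38] gap 0.0074
[[-0.642 -0.56   0.524]
 [-0.767  0.469 -0.438]
 [-0.001 -0.683 -0.73 ]]
```

```bash
cat > kin.py <<'E'
import numpy as np
from scipy.optimize import fsolve
S=[([-1.34,.313,.046,1.304],(.2084,-.5359,.2423)),([.346,.349,-.159,1.064],(.5015,.2657,.1401)),([.346,.403,-.251,.916],(.5018,.2659,.0752)),
([.346,.409,-.258,.903],(.502,.266,.0695)),([.277,.235,-.447,.898],(.4301,.2055,.0929)),([.228,.317,-.323,.931],(.4916,.1961,.0962)),([.28,.13,-.217,1.215],(.4341,.2079,.2304)),
([-.28,.287,-.201,1.086],(.5344,-.0701,.1579)),([-.279,.391,-.358,.823],(.5361,-.0704,.0449)),([-.28,.251,-.078,1.234],(.5389,-.0719,.2263)),
([-.676,.006,-.568,.498],(.5029,-.3042,.1989)),([-.675,-.023,-.871,-.029],(.5112,-.3119,.1671))]
A=[];B=[]
for q,p in S:
    f=q[1]-q[2];w=f+q[3];s,c=np.sin,np.cos
    A.append([1,0,s(q[1]),c(q[1]),c(f),s(f),c(w),s(w)]);B.append(p[0]*c(q[0])+p[1]*s(q[0]))
    A.append([0,1,c(q[1]),-s(q[1]),-s(f),c(f),-s(w),c(w)]);B.append(p[2])
A=np.array(A);B=np.array(B)
X,res,rk,sv=np.linalg.lstsq(A,B,rcond=1e-4)
if __name__=='__main__':
    print('par',X.round(3),'rank',rk,sv.round(4),'err',np.abs(A@X-B).max().round(4))
    def fk(q2,q3,w):
        f=q2-q3;s,c=np.sin,np.cos
        return np.array([np.array([1,0,s(q2),c(q2),c(f),s(f),c(w),s(w)])@X,np.array([0,1,c(q2),-s(q2),-s(f),c(f),-s(w),c(w)])@X])
    from plan import target
    for P,th,psi in [((.5015,-.3305,.126),t,-40) for t in (45,50,52,55,58,60)]+[((.5015,-.3305,.131),52,-40),((.5015,-.3305,.121),52,-40)]:
        p,r=target(psi,th,P); rr=np.sqrt(p[0]**2+p[1]**2-.08**2); w=np.pi/2-np.radians(th)
        sol,_,ok,_=fsolve(lambda x:fk(x[0],x[1],w)-[rr,p[2]],[-.05,-.9],full_output=True); print(P,th,sol.round(3),'q4',(w-sol[0]+sol[1]).round(3),ok)
E
python3 kin.py
```

```text
par [-0.     0.233  0.519  0.     0.41   0.055  0.43  -0.   ] rank 8 [6.8645 6.8645 0.8672 0.8672 0.3062 0.3062 0.1811 0.1811] err 0.0003
(0.5015, -0.3305, 0.126) 45 [ 0.049 -0.961] q4 -0.225 1
(0.5015, -0.3305, 0.126) 50 [ 0.07 -1.05] q4 -0.423 1
(0.5015, -0.3305, 0.126) 52 [ 0.086 -1.085] q4 -0.508 1
(0.5015, -0.3305, 0.126) 55 [ 0.12  -1.136] q4 -0.646 1
(0.5015, -0.3305, 0.126) 58 [ 0.167 -1.186] q4 -0.794 1
(0.5015, -0.3305, 0.126) 60 [ 0.206 -1.218] q4 -0.9 1
(0.5015, -0.3305, 0.131) 52 [ 0.072 -1.079] q4 -0.488 1
(0.5015, -0.3305, 0.121) 52 [ 0.101 -1.092] q4 -0.529 1
```

Run:
```python
from plan import *
P=np.array([.5015,-.3305,.18])
a=plan([target(-90,44,P)],1,wmax=5.5)
```

```text
call [1.0, 0.0, -0.002, -0.0, 0.1, 3.4, 3.6, 1.0, 0.001, -0.003, -0.0, 0.1, 3.5, 3.7, 1.0, -0.0, -0.002, -0.0, 0.1, 3.5, 3.6, 1.0, -0.0, -0.003, -0.0, 0.1, 3.4, 3.6, 1.0, -0.0, -0.002, -0.0, 0.0, 3.5, 3.6, 1.0, -0.001, -0.003, -0.0, 0.1, 3.4, 3.7, 1.0, 0.0, -0.002, -0.0, 0.1, 3.5, 3.6, 1.0, -0.001, -0.003, -0.0, 0.1, 3.4, 3.6, 1.0, -0.0, -0.002, -0.0, 0.1, 3.5, 3.6, 1.0, -0.001, -0.002, -0.0, 0.1, 3.4, 3.7]
10 rows; end [ 0.5213 -0.3268  0.1836] [ 1.000e-04  3.000e-04  9.271e-01 -3.748e-01]
```

move_arm(deltas=[1.0,0.0,-0.002,0.0,0.1,3.4,3.6,1.0,0.001,-0.003,0.0,0.1,3.5,3.7,1.0,0.0,-0.002,0.0,0.1,3.5,3.6,1.0,0.0,-0.003,0.0,0.1,3.4,3.6,1.0,0.0,-0.002,0.0,0.0,3.5,3.6,1.0,-0.001,-0.003,0.0,0.1,3.4,3.7,1.0,0.0,-0.002,0.0,0.1,3.5,3.6,1.0,-0.001,-0.003,0.0,0.1,3.4,3.6,1.0,0.0,-0.002,0.0,0.1,3.5,3.6,1.0,-0.001,-0.002,0.0,0.1,3.4,3.7])

```text
clock: 17.35
tcp_pos: [0.5288, -0.3314, 0.1948]
orientation: [0.006, 0.004, 0.925, -0.379]
wrist_force: [0.6, 0.2, -1.3]
finger_gap: 0.0071
```

Run:
```python
from plan import *
st();print(cur()[1].as_matrix().round(3))
P=np.array([.5015,-.3305,.126])
a=plan([target(-90,58,P)],1,wmax=5,vmax=.02)
```

```text
t 17.35 tcp [ 0.5288 -0.3314  0.1948] azx 179.81 z [ 0.007 -0.702 -0.712] q [-0.387  0.247 -0.404  0.555 -0.704 -0.514] F [ 0.65  0.16 -1.28] gap 0.0071
[[-1.     0.012  0.007]
 [ 0.003  0.712 -0.702]
 [-0.014 -0.702 -0.712]]
call [1.0, 0.002, 0.013, 0.011, 3.4, 0.1, -0.2, 1.0, 0.002, 0.013, 0.01, 3.3, 0.1, -0.2, 1.0, 0.002, 0.013, 0.009, 3.4, 0.1, -0.2, 1.0, 0.002, 0.015, 0.008, 3.3, 0.0, -0.1]
4 rows; end [ 0.5213 -0.3253  0.1288] [ 5.000e-04  1.000e-04  8.747e-01 -4.846e-01]
```

move_arm(deltas=[1,0,0,0,0,0,0,1,0,0,0,0,0,0])

```text
clock: 17.6
tcp_pos: [0.5264, -0.3307, 0.1918]
orientation: [0.005, 0.002, 0.925, -0.379]
wrist_force: [0.4, 0.2, -0.5]
finger_gap: 0.0071
```

Run:
```python
from plan import *
st();print(cur()[1].as_matrix().round(3))
P=np.array([.5015,-.3305,.126])
a=plan([target(-90,58,P)],1,wmax=5,vmax=.02)
d=imaging.read_camera('side');crop(d,'s12c.png',250,450,60,210,4)
```

```text
t 17.6 tcp [ 0.5264 -0.3307  0.1918] azx -179.95 z [ 0.009 -0.701 -0.713] q [-0.388  0.244 -0.416  0.544 -0.702 -0.52 ] F [ 0.37  0.17 -0.53] gap 0.0071
[[-1.     0.007  0.009]
 [-0.001  0.713 -0.701]
 [-0.012 -0.701 -0.713]]
call [1.0, 0.001, 0.012, 0.01, 3.4, 0.1, -0.1, 1.0, 0.002, 0.012, 0.01, 3.3, 0.1, -0.1, 1.0, 0.001, 0.013, 0.009, 3.4, 0.1, -0.2, 1.0, 0.001, 0.014, 0.008, 3.4, 0.1, -0.1]
4 rows; end [ 0.5219 -0.3258  0.1288] [ 3.000e-04 -3.000e-04  8.744e-01 -4.851e-01]
```

View pics/s12c.png

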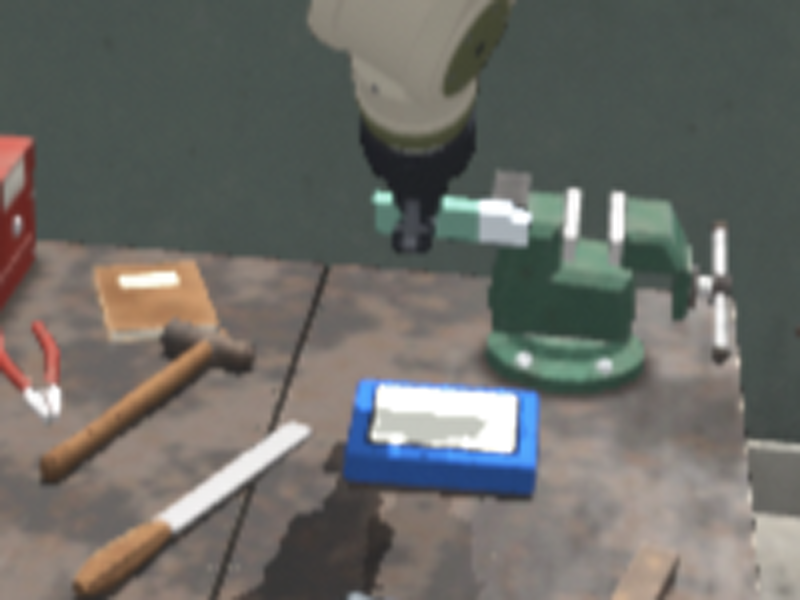

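move_arm(deltas=[1.0,0.001,0.012,0.01,3.4,0.1,-0.1,1.0,0.002,0.012,0.01,3.3,0.1,-0.1,1.0,0.001,0.013,0.009,3.4,0.1,-0.2,1.0,0.001,0.014,0.008,3.4,0.1,-0.1,1,0,0,0,0,0,0,1,0,0,0,0,0,0])

```text
clock: 18.4
tcp_pos: [0.5204, -0.3255, 0.1281]
orientation: [-0.0, 0.0, 0.875, -0.485]
wrist_force: [0.2, 0.4, -0.5]
finger_gap: 0.0074
```

```bash
cat > chk.py <<'E'
from plan import *
import sys
st();M=cur()[1].as_matrix();print(M.round(3))
print('plate centre est',(cur()[0]+M@off).round(4))
P=np.array([.5015,-.3305,.126])
plan([target(-90,58,P)],1,wmax=5,vmax=.02)
for c in ['top','side']:
    d=imaging.read_camera(c);save(d,c+sys.argv[1]+'.png')
    if c=='top': crop(d,'tc%s.png'%sys.argv[1],370,500,150,290,4)
    else: crop(d,'sc%s.png'%sys.argv[1],280,440,90,230,4)
    W=cloud(d);n=-M[:,1]
    m=(abs(W[...,0]-.5)<.12)&(abs(W[...,1]+.33)<.1)&(W[...,2]>.09)&(W[...,2]<.16)
    dist=np.abs((W-P)@n);m&=dist<.012
    p=W[m];q=(p-P)@np.c_[M[:,0],n,-M[:,2]];print(c,len(p),'plate-frame offsets min/max',q.min(0).round(4),q.max(0).round(4),'pct',np.percentile(q,[2,98],axis=0).round(4).tolist())
E
python3 chk.py 13
```

```text
t 18.4 tcp [ 0.5204 -0.3255  0.1281] azx 179.97 z [-0.001 -0.848 -0.53 ] q [-0.305  0.366 -0.614  0.142 -0.943 -0.536] F [ 0.19  0.35 -0.51] gap 0.0074
[[-1.     0.    -0.001]
 [ 0.001  0.53  -0.848]
 [ 0.    -0.848 -0.53 ]]
plate centre est [ 0.5004 -0.3302  0.1252]
call [1.0, -0.001, -0.001, -0.0, -0.0, -0.0, -0.0]
1 rows; end [ 0.5214 -0.326   0.129 ] [-1.000e-04  3.000e-04  8.746e-01 -4.849e-01]
top 682 plate-frame offsets min/max [-0.053  -0.0066 -0.0321] [0.0559 0.0119 0.062 ] pct [[-0.0511, -0.003, -0.0285], [0.0555, 0.0099, 0.0276]]
side 88 plate-frame offsets min/max [ 0.0046 -0.0051 -0.0284] [0.0573 0.0038 0.0354] pct [[0.0081, -0.0048, -0.0258], [0.0571, 0.0034, 0.0331]]
```

View pics/tc13.png

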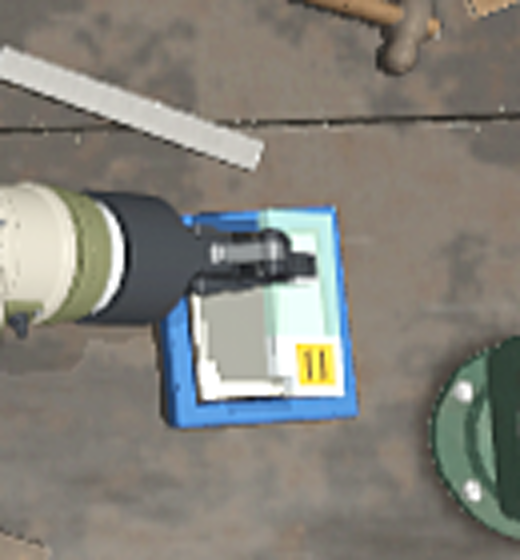

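View pics/sc13.png

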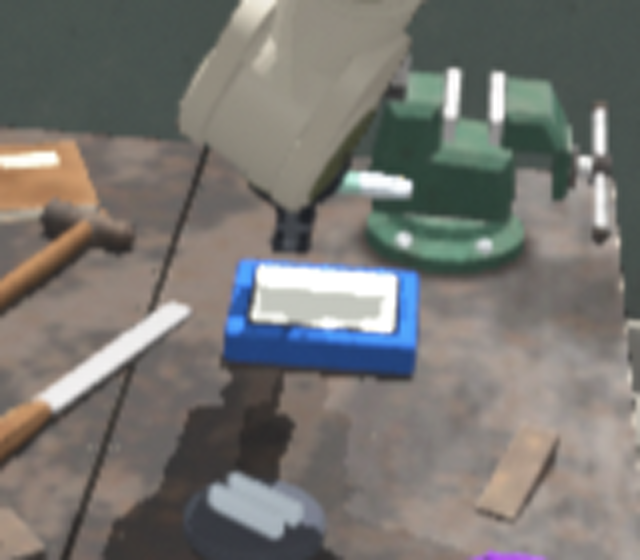

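View pics/top13.png

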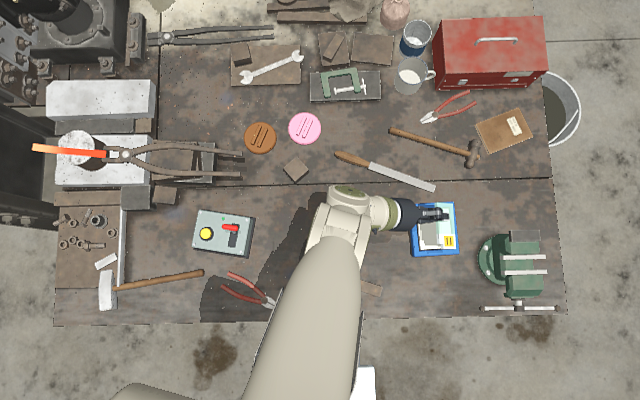

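View pics/side13.png

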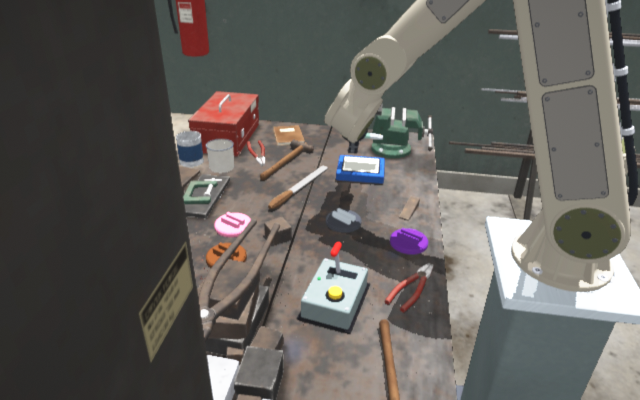

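Run:
```python
from plan import *
st();print(order.hand_in());st()
```

```text
t 18.5 tcp [ 0.5209 -0.3258  0.1289] azx 179.95 z [ 0.    -0.849 -0.529] q [-0.306  0.366 -0.614  0.142 -0.943 -0.536] F [ 0.32  0.77 -0.48] gap 0.0072
the job is handed in; nothing more can be done
None
the job is handed in; nothing more can be done
```

The job is done and handed in at about 18.5 s of the 58 s allowed; no verdict came back.

**Switch test:** I pressed the yellow button about 5 mm, and the lever dropped. I let go and pushed the lever back past upright from the front with closed fingers. It was still up by itself in the last top and side pictures.

**Plate:** I took it by its clear part out of the grey steel stand, with the pads about 30 mm clear of the frosted end. The arm could not reach the full tilt with the plate facing straight outwards (joint 3 limit), so I turned it to face sideways.

**Last checks:**
- **Height:** the plate's centre is about 94 mm above the pane, with its lower edge about 76 mm above it.
- **Centring:** the plate's centre is within about 2 mm of the pane's centre.
- **Tilt and label:** it is tilted about 58° from upright, with the yellow label visible from above.
- **Contact:** the wrist force read under 1 N, so the plate touches nothing but the gripper.
- **Bystanders:** I touched neither the block, the pliers nor the wedge. The block and pliers sit in the last pictures where they started. The arm hides part of the wedge in the top view, but the side view shows it in place.

No check failed. The top camera put the plate's centre 1–2 mm further towards the frosted end than the arm's pose did, which is within the camera calibration error.

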